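# Snap the terminal covers shut and hold the tray lock open

## Task

On the battery sled, press the two open terminal covers down until each snaps under its catch and stays shut by itself. Then take hold of the pull grip of the sprung index plunger, draw it fully back so that its pin is clear of its seat hole, and finish while still holding it there so that the tray could be slid out. Leave the things lying about on the bench where they are.

Things in the scene. Friction and masses are not known exactly. Their poses are not given: they have to be found in the camera images.
- sled: Battery service sled, fixed: flat steel base plate 220 (x) x 360 (y) x 6 mm on the bench. Origin under the centre of the plate, at bench level, z up. On its +y half a tray holds two flat black batteries, tops at z = 71 mm. The tray's lock rail, a grey upright wall 70 mm high, runs along x, outer face at y = -22 mm. On the -y half stand two brackets 90 to 120 mm apart in x.
- plunger_unit: Bracket of the index plunger, fixed on the sled's plate at the -x or the +x place. Origin at the middle of its foot, 6 mm above the bench; axes parallel to the sled's. A dark steel plate 44 (x) x 8 (y) mm, 66 mm high, through which the plunger's barrel passes along y, 50 mm above the foot.
- buffer: Look-alike bracket at the other place: same plate, but with only a fixed rubber buffer, no pull grip; nothing to do here. Origin and axes as for the plunger's bracket.
- terminal_block: Grey terminal block, fixed on top of the batteries: 86 (x) x 134 (y) mm. Origin at the centre of its underside, which is 71 mm above the bench; axes nearly parallel to the sled's (its yaw differs by up to 0.1 rad). Two white covers lie side by side on it, left at its y = +32 mm, right at its y = -32 mm.
- hinge_left (a point): Middle of the left cover's hinge axis, 101 mm above the bench; point axes are the block's: the axis runs along y and the shut cover reaches from here 56 mm towards -x.
- hinge_right (a point): Middle of the right cover's hinge axis, 101 mm above the bench; same layout as the left.
- cover_left_mid (a point): Middle of the left cover's upper face, 28 mm from its hinge axis; moves with the cover. White plate 56 mm long from the hinge, 48 mm wide, 4 mm thick; its upper face is 103 mm above the bench when shut.
- cover_right_mid (a point): Middle of the right cover's upper face, same size and layout as the left.
- cover_left (a joint): Left cover's hinge angle, rad: 0 shut, positive with its free (-x) edge raised; starts at 0.6 to 0.95. A light spring lifts it again to about 0.4 unless it is pressed right down past the sprung steel catch at its free edge (felt from about 0.17 rad, about 5 to 8 N); then it stays below 0.03. A straight push down 30 mm from the hinge axis meets the cover at any starting angle.
- cover_right (a joint): Right cover's hinge angle, same as the left. Each catch stands 56 to 63 mm from the hinge axis and rises 6 mm above the shut cover's upper face.
- pull_grip: Black pull grip of the index plunger. Origin at its centre, 56 mm above the bench, 50 mm above the plate; axes parallel to the sled's. Block 20 wide (x), 28 long (y), 26 mm high, with a 32 x 32 x 6 mm flange on its outer (-y) end. It is pulled level along its own -y, away from the lock rail; its bracket's face is 35 mm to the +y side. 50 mm free on either side in x.
- plunger (a joint): Travel of the index plunger, m: 0 with the pin seated 9 mm deep in the hole of the lock rail, 0.016 fully back at its stop. The spring pushes it back to 0: 3 N at 0, 7 N at 0.016. Pads pinched on the sides of the grip creep slowly outward under this pull until they bear on the inner face of its end flange, 14 mm from its centre; there they hold for good.
- busbar: Bystander: loose copper bar 16 x 50 x 6 mm lying on the sled's plate between the brackets, nearer the plate's -y edge. Origin centre of underside.
- fan: Bystander: loose black square fan 80 x 80 x 25 mm beyond the sled. Origin centre of underside.
- screwdriver: Bystander: loose screwdriver lying on the bench beside the sled's +y end.
- multimeter: Bystander: loose grey meter 150 x 75 x 34 mm on the bench. Origin centre of underside.
- tape_roll: Bystander: loose black roll, 80 mm across, 20 mm high. Origin centre of underside.
- screw_tray: Bystander: loose open grey tray 110 x 80 x 25 mm with screws. Origin centre of underside.

How it is judged:
On the way, in this order (a step that is already met when the one before it is completed fails the run):
1. both terminal covers are shut under their catches while the plunger is still seated (value of joint each of cover_left, cover_right below 0.06 rad and value of joint plunger below 0.004 m), for 0.3 s.
2. the plunger is held fully back by its pull grip (value of joint plunger above 0.013 m and contact force between the fingers and pull_grip above 3 N), for 0.3 s.
At the end, for the whole second after the job is handed in: Both covers are shut (each hinge within 0.06 rad of flat, held only by its catch), and the plunger is held at least 13 mm of its 16 mm back by the gripper's fingers on the pull grip (contact over 3 N), through the last second (all of step 2 and value of joint each of cover_left, cover_right below 0.06 rad); the arm keeps its last pose, push and grip.
It fails at once if a thing lying about on the bench or sled is shifted by more than 30 mm (distance of any of busbar, fan, screwdriver, multimeter, tape_roll, screw_tray from where it was at the start of the episode above 0.03 m).
It also fails if it takes over 48 s, if anything falls off the work surface, if the arm or the gripper's body presses on something with over 40 N, if the wrist force passes 120 N, or if a joint passes its speed limit or range.

## Robot

A 6-joint arm with a two-finger parallel gripper is mounted at the origin on the work surface. World frame = base frame: x ahead of the robot, y to its left, z up, the work surface at z = 0. Lengths are in m, angles in rad, forces in N, time in s.
With the tool pointing down it reaches from about 0.425 to 0.95 m from the base axis. Payload 3.5 kg.
Tool frame: the origin (TCP) lies midway between the tips of the shut fingers; the grasp point (between the pads) lies 19 mm behind it; z points along the fingers, y is the line along which they close (so a half turn about z gives the same grasp; the last joint's range is limited). The gripper opens to 85 mm and grips with 20 to 120 N. Pads are 22 mm wide; open, the fingers measure 114 mm over their backs; the gripper's body (76 mm by 85 mm) begins 54 mm behind the grasp point. The pads swing forward as they close: fully open they stand 13 mm farther back than shut.
Start: joints at [1.122, 0.286, 1.577, -0, 1.279, -0.15], TCP at [0.199, 0.645, 0.231] pointing down, gripper open.
Joint ranges: [-2.77, 2.77], [-0.9, 2.22], [0.21, 2.48], [-1.53, 4.67], [0.24, 2.81], [-2.84, 2.84]. Speed limits (rad/s): [2.79, 2.79, 3.14, 3.14, 3.14, 3.14].

## Interface

Orientations are given as a unit quaternion [x, y, z, w].
In Python, from plant import get_state, read_camera, ctrl gives the robot as it stands.
- The arm moves only by the shell command python3 -m crank 'ROWS' [FORCE]. ROWS is JSON, a list of rows, each a list of 3 entries, a list of its own where there are three numbers: the shift along the tool's x, y, z in mm, then the turn about the tool's z in degrees, then the closure in counts, from 0 (fully open) to 255 (shut). In form: [[[tx, ty, tz], yaw, claw], ...]. A call has 1 to 10 rows; each row is the pose to reach, as a shift and turn from the pose commanded when the call began, along the tool's axes at that moment; what a row does not reach only later rows make up. A row lasts 1/10 s, in which the tool goes at most 50 mm and 8.59 degrees, less where a joint would pass 70% of its speed; a pose out of reach is approached as far as the arm can. A call with a gripper value outside its range is refused whole. The fingers move at their own pace and stop on an object; FORCE is the grip in N (left out, the last holds). Time passes only in rows, so rows that repeat a pose let the fingers close. It gives the time, the measured TCP pose, the force, the opening and the grip force at its end, in the units of the state.
- get_state(): the state, without advancing time (a new reading comes with each control period).
- read_camera(name): name is "scene" or "top"; returns a dict with "frame" (384x512x3 uint8, blue, green, red), "range_z" (384x512 float32, m along the optical axis (not along the pixel's ray), 0 where there is no reading), "vfov" (degrees; the focal length in pixels is half the picture's height over the tangent of half this angle, whatever the lens; pixels are square), "cx", "cy" (the principal point, pixels), "origin" and "orientation" of the camera in the world. Camera axes: x right, y down, z forward; pixel columns grow to the right and rows downward; lengths in m; the calibration is good to about 2 mm. A picture is of the moment at which its call begins.
- ctrl.sign_off(): hands the job in; it is judged then, once.
The state is a dict: "time": time; "qpos": joint angles; "dq": joint speeds; "joint_efforts": joint torques, N m; "eef_pos": TCP position; "tcp_rot": TCP orientation; "contact_force": force on the tool from outside, world axes, zero at the start; "wrist_torque": the same for the moment, N m; "opening": opening from 0.0 (shut) to 1.0 (fully open); "finger_force": force on a finger pad.
Only numpy, scipy, OpenCV 4.12 (cv2) and the standard library are available. Lean on these libraries where they do the work, as an engineer would, in place of code of your own. Each camera call takes 0.05 s, during which the arm holds its last target. There are 200 camera calls.

## Working session

There is one attempt and no reset: what is moved stays moved. The work goes in short steps, Python scripts to look and compute and a shell command to move; the robot and the scene stay as the last step left them, time stands still between calls to the robot, and variables do not carry over. Pictures are saved under pics/ and viewed, at most 10 in all, crops included, and the job is handed in when it is done.

```bash
ls; mkdir -p pics; cat > h.py <<'E'
import numpy as np,cv2
from plant import get_state, read_camera, ctrl
from scipy.spatial.transform import Rotation as R
def cloud(c):
    H,W=c["range_z"].shape; f=H/2/np.tan(np.radians(c["vfov"])/2)
    v,u=np.mgrid[:H,:W]; z=c["range_z"]
    p=np.stack([(u-c["cx"])/f*z,(v-c["cy"])/f*z,z],-1)
    o=np.array(c["orientation"])
    M=R.from_quat(o).as_matrix() if o.size==4 else o.reshape(3,3)
    P=p@M.T+np.array(c["origin"]); P[z<=0]=np.nan
    return P
E
python3 - <<'E'
from h import *
for n in("scene","top"):
    c=read_camera(n); cv2.imwrite(f"pics/{n}0.png",c["frame"]); P=cloud(c); np.save(n+"0.npy",P)
    print(n,c["origin"],c["orientation"],c["vfov"],c["cx"],c["cy"])
s=get_state();print(s)
E
```

```text
pics
scene [1.23539873 0.78272004 1.05005059] [ 0.32910979  0.85678126 -0.37113976 -0.14095356] 43.32906545673578 260.88292788836304 188.49346046613755
top [0.2861216  0.02455162 1.56345494] [-0.69448311  0.71300978 -0.0597455   0.07576767] 42.58720315533403 253.00107337266255 188.06108990022554
{'time': 0.1, 'qpos': array([ 1.12200348e+00,  2.87121728e-01,  1.57804768e+00,  5.38077880e-07,
        1.27861866e+00, -1.49989181e-01]), 'dq': array([-9.07257266e-04, -1.05925951e-03, -3.88678325e-03,  1.09875968e-05,
       -3.95184111e-03, -1.28191432e-03]), 'joint_efforts': array([-1.03186958e-04, -4.07295907e+01, -2.93699777e+01, -2.08996698e-04,
        3.42082079e-03,  1.37956079e-05]), 'eef_pos': array([0.19840349, 0.64454956, 0.23004649]), 'tcp_rot': array([ 1.48846641e-01,  9.88859683e-01, -1.04879846e-03, -3.24001234e-04]), 'contact_force': array([ 0.09355772,  0.76246451, -0.15613647]), 'wrist_torque': array([-0.0392739 ,  0.02465238, -0.00417353]), 'finger_force': 0.0, 'opening': 0.9991614034996628}
```

View pics/scene0.png

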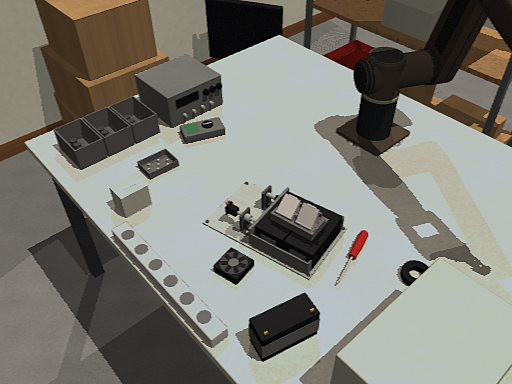

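View pics/top0.png

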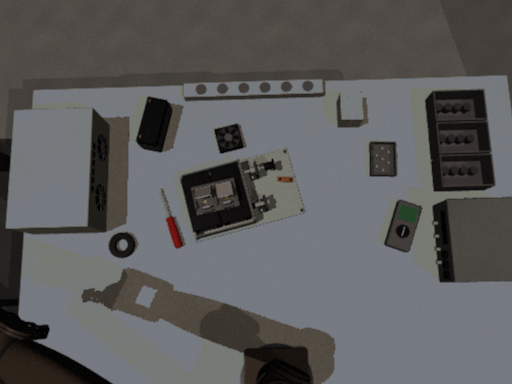

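The scene view shows the sled at about (275,225), and the top view shows it at (180–305,148–240) with the plunger grip near (270,164) and the covers at (205,198) and (226,190). I'll enlarge both regions and measure them.

```bash
python3 - <<'E'
from h import *
a=cv2.imread("pics/top0.png")[140:245,175:310]; b=cv2.imread("pics/scene0.png")[175:280,200:350]
A=cv2.resize(a,None,fx=5,fy=5,interpolation=cv2.INTER_CUBIC); B=cv2.resize(b,None,fx=5,fy=5,interpolation=cv2.INTER_CUBIC)
cv2.imwrite("pics/top0c.png",np.clip(A*1.6,0,255).astype(np.uint8));cv2.imwrite("pics/scene0c.png",B)
P=np.load("top0.npy"); np.set_printoptions(precision=3,suppress=True,linewidth=200)
for y in range(150,180,2): print(y,[tuple(np.round(P[y,x]*1000).astype(int)) for x in range(246,284,4)])
E
```

```text
150 [(np.int64(717), np.int64(76), np.int64(6)), (np.int64(719), np.int64(63), np.int64(-5)), (np.int64(718), np.int64(50), np.int64(-2)), (np.int64(717), np.int64(37), np.int64(1)), (np.int64(716), np.int64(24), np.int64(2)), (np.int64(717), np.int64(11), np.int64(-2)), (np.int64(716), np.int64(-2), np.int64(-1)), (np.int64(715), np.int64(-15), np.int64(3)), (np.int64(715), np.int64(-28), np.int64(1)), (np.int64(713), np.int64(-41), np.int64(6))]
152 [(np.int64(-9223372036854775808), np.int64(-9223372036854775808), np.int64(-9223372036854775808)), (np.int64(712), np.int64(63), np.int64(-1)), (np.int64(711), np.int64(50), np.int64(-2)), (np.int64(710), np.int64(37), np.int64(1)), (np.int64(711), np.int64(24), np.int64(-5)), (np.int64(-9223372036854775808), np.int64(-9223372036854775808), np.int64(-9223372036854775808)), (np.int64(709), np.int64(-2), np.int64(0)), (np.int64(708), np.int64(-15), np.int64(2)), (np.int64(706), np.int64(-28), np.int64(7)), (np.int64(705), np.int64(-41), np.int64(13))]
154 [(np.int64(705), np.int64(77), np.int64(-1)), (np.int64(706), np.int64(64), np.int64
[... 5149 characters left out ...]
nt64(7)), (np.int64(628), np.int64(0), np.int64(5)), (np.int64(626), np.int64(-12), np.int64(11)), (np.int64(626), np.int64(-25), np.int64(8)), (np.int64(625), np.int64(-38), np.int64(13))]
178 [(np.int64(623), np.int64(78), np.int64(8)), (np.int64(623), np.int64(65), np.int64(7)), (np.int64(620), np.int64(52), np.int64(15)), (np.int64(619), np.int64(39), np.int64(22)), (np.int64(622), np.int64(26), np.int64(6)), (np.int64(621), np.int64(14), np.int64(8)), (np.int64(621), np.int64(1), np.int64(7)), (np.int64(622), np.int64(-12), np.int64(0)), (np.int64(618), np.int64(-25), np.int64(14)), (np.int64(619), np.int64(-38), np.int64(11))]<stdin>:6: RuntimeWarning: invalid value encountered in cast
```

View pics/top0c.png

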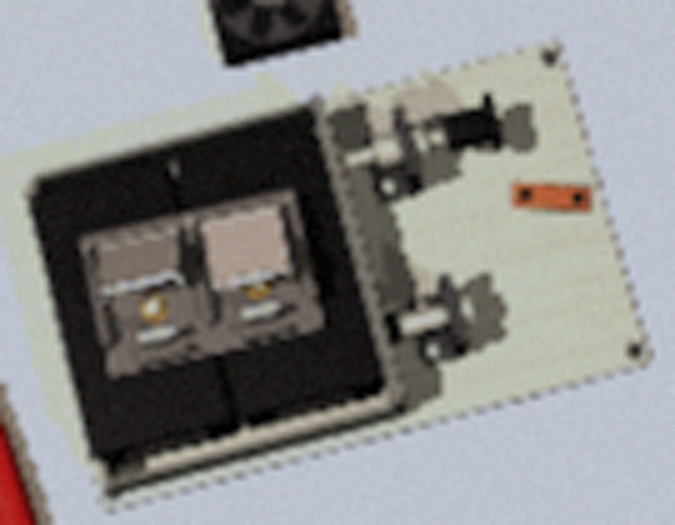

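View pics/scene0c.png

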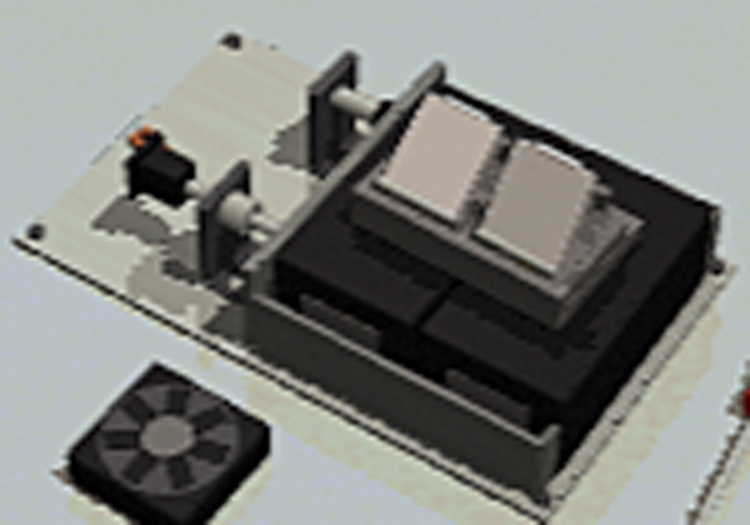

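The views agree. The plunger is at the sled's +x place, with the black grip at top crop (470,127). The covers open toward −x, and their hinges lie at the block's upper edge in the top view. Next I'll measure the frames.

```bash
cat > m.py <<'E'
from h import *
np.set_printoptions(precision=1,suppress=True,linewidth=160)
fr={}
for n in("top","scene"):
    cs=[read_camera(n) for _ in range(6)]
    z=np.stack([c["range_z"] for c in cs]); z[z<=0]=np.nan
    c=cs[0]; c["range_z"]=np.nan_to_num(np.nanmedian(z,0)); fr[n]=c
    np.save(n+"1.npy",cloud(c))
def ray(c,u,v,h):
    H=384; f=H/2/np.tan(np.radians(c["vfov"])/2)
    d=R.from_quat(c["orientation"]).apply([(u-c["cx"])/f,(v-c["cy"])/f,1]); o=np.array(c["origin"])
    return (o+d*(h-o[2])/d[2])[:2]*1000
T=lambda x,y,h: ray(fr["top"],175+(x-2)/5,140+(y-2)/5,h)
S=lambda x,y,h: ray(fr["scene"],200+(x-2)/5,175+(y-2)/5,h)
br,tr,bl=T(652,357,.006),T(562,45,.006),T(108,507,.006)
print("top plate corners br,tr,bl",br,tr,bl)
print("scene near corners",S(15,242,.006),S(540,523,.006))
yaw=np.arctan2(*(bl-br)[::-1])-np.pi/2; yaw2=np.arctan2(*(tr-br)[::-1])
a,b=S(15,242,.006),S(540,523,.006); yaw3=np.arctan2(*(b-a)[::-1])-np.pi/2
print("yaw",np.degrees([yaw,yaw2,yaw3]), "len",np.linalg.norm(bl-br),np.linalg.norm(tr-br),np.linalg.norm(b-a))
print("grip top", T(470,127,.069),"flange top",T(490,118,.072),"scene grip top centre", S(165,165,.069))
print("catches top",T(155,335,.105),T(262,312,.105))
for z in (.095,.099): print("block corners",[T(*p,z) for p in((82,240),(290,190),(325,332),(110,375))])
print("block scene front corners z.095",S(355,195,.095),S(568,298,.095),S(640,222,.095))
for n in("top","scene"):
    P=np.load(n+"1.npy")*1000
    for nm,uv in {"L":((T,140,265),(S,540,205)),"R":((T,245,245),(S,440,155))}.items():
        f,x,y=uv[0] if n=="top" else uv[1]
        u,v=(175+x/5,140+y/5) if n=="top" else (200+x/5,175+y/5)
        u,v=int(round(u)),int(round(v)); q=P[v-4:v+5,u-4:u+5].reshape(-1,3); q=q[np.isfinite(q[:,0])&(q[:,2]>95)]
        m=np.median(q,0); A=np.c_[q[:,:2]-m[:2],np.ones(len(q))]; k=np.linalg.lstsq(A,q[:,2],rcond=None)[0]
        print(n,nm,len(q),m,"slope deg",np.degrees(np.arctan(np.hypot(*k[:2]))),"uphill dir",np.degrees(np.arctan2(k[1],k[0])),"z",k[2])
E
python3 m.py
```

```text
top plate corners br,tr,bl [ 510.1 -107.4] [717.4 -57.8] [423.8 240.2]
scene near corners [720.3 -50.2] [636.4 295.8]
yaw [13.9 13.5 13.6] len 358.1696035892135 213.0749943990068 356.05598167671485
grip top [648.8   4.7] flange top [653.5  -7.9] scene grip top centre [652.1   9.6]
catches top [517.4 198. ] [529.6 133.5]
block corners [array([578.8, 243.5]), array([606.3, 116. ]), array([518. ,  96.3]), array([495.4, 226.5])]
block corners [array([578. , 242.9]), array([605.4, 115.8]), array([517.4,  96.1]), array([494.8, 226. ])]
block scene front corners z.095 [605.1 117.5] [573.1 247.2] [504.6 235.6]
top L 78 [554.9 203.1 130. ] slope deg 51.383381741822554 uphill dir -168.65095004483518 z 130.28023857586322
top R 81 [566.9 140.8 119.2] slope deg 36.654523434406876 uphill dir -165.1073421472703 z 119.56946120752814
scene L 81 [557.7 211.3 126. ] slope deg 51.211315011219 uphill dir -166.80329528758134 z 126.47321592163954
scene R 81 [567.4 145.4 119.8] slope deg 34.67392426400115 uphill dir -170.55282368053633 z 120.07168923600297m.py:7: RuntimeWarning: All-NaN slice encountered
  c=cs[0]; c["range_z"]=np.nan_to_num(np.nanmedian(z,0)); fr[n]=c
```

Sled yaw is 13.6°, and the sled lengths check out at 358 and 213 mm. The block centre is (550,171) with yaw about 12.8°. The hinges sit at block x≈+33 mm, so the catches come out about 60 mm away, which is consistent. Press points are L (545,202) and R (560,140). Now moving above L with the fingers shut.

```bash
python3 -m crank '[[[-462,-320,30],59.3,255],[[-462,-320,30],59.3,255],[[-462,-320,30],59.3,255],[[-462,-320,30],59.3,255],[[-462,-320,30],59.3,255],[[-462,-320,30],59.3,255],[[-462,-320,30],59.3,255],[[-462,-320,30],59.3,255],[[-462,-320,30],59.3,255],[[-462,-320,30],59.3,255]]' 60; python3 -m crank '[[[0,0,0],0,255]]'; python3 -c "
from h import *
s=get_state();print(s['time'],s['qpos'],R.from_quat(s['tcp_rot']).as_matrix().round(3))"
```

```text
time: 1.7
eef_pos: [0.5083, 0.2508, 0.205]
tcp_rot: [0.619, 0.786, 0.0, 0.0]
contact_force: [1.1, 0.0, 0.0]
opening: 0.002
finger_force: 0.0
time: 1.8
eef_pos: [0.5104, 0.2481, 0.2047]
tcp_rot: [0.621, 0.784, -0.0, 0.001]
contact_force: [-0.6, 0.0, 0.5]
opening: -0.001
finger_force: 0.0
1.8 [ 2.74433358e-01  7.41126958e-02  1.87027431e+00 -1.85654381e-03
  1.19625395e+00  4.48851038e-02] [[-0.228  0.974  0.001]
 [ 0.974  0.228 -0.001]
 [-0.002  0.001 -1.   ]]
```

```bash
python3 -m crank '[[[-52,24,0],0.3,255],[[-52,24,0],0.3,255],[[-52,24,20],0.3,255],[[-52,24,40],0.3,255],[[-52,24,40],0.3,255]]'; python3 - <<'E'
from h import *
for n,(x,y,w,h) in {"top":(185,150,80,80),"scene":(250,160,110,90)}.items():
    c=read_camera(n)["frame"][y:y+h,x:x+w]; globals()[n]=cv2.resize(c,(400,400),interpolation=cv2.INTER_CUBIC)
cv2.imwrite("pics/a.png",np.clip(np.hstack([top,scene])*1.4,0,255).astype(np.uint8))
E
```

```text
time: 2.3
eef_pos: [0.5402, 0.208, 0.1614]
tcp_rot: [0.62, 0.784, -0.002, -0.002]
contact_force: [-1.0, -0.2, 0.1]
opening: 0.004
finger_force: 0.0
```

View pics/a.png

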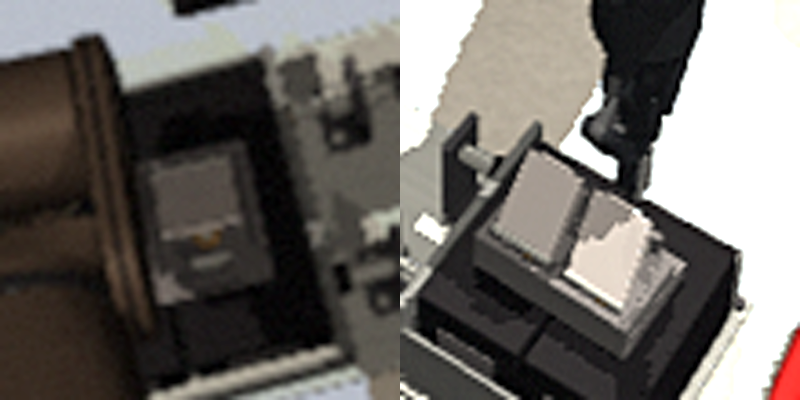

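The left half (top view) shows the arm hiding the left cover. The right half (scene view) shows the fingertip near (635,190), right by the free edge of the left cover. I'll check this numerically before pressing.

```bash
python3 - <<'E'
from h import *
c=read_camera("scene"); f=192/np.tan(np.radians(c["vfov"])/2)
def pr(p):
    q=R.from_quat(c["orientation"]).inv().apply(np.array(p)/1000-c["origin"]); u,v=q[0]/q[2]*f+c["cx"],q[1]/q[2]*f+c["cy"]
    return (np.array([(u-250)/110*400+400,(v-160)/90*400])).round(0)
a=np.radians(12.8); ex=np.array([np.cos(a),np.sin(a)]); ey=np.array([-ex[1],ex[0]]); C=np.array([549.6,170.6])
s=get_state(); print("tcp",s["eef_pos"],pr(s["eef_pos"]*1000))
for nm,y,th in(("L",32,.89),("R",-32,.62)):
    for r in (0,56):
        for dy in(-24,24):
            xy=C+ex*(33-r*np.cos(th)-2*np.sin(th))+ey*(y+dy); print(nm,r,dy,pr([*xy,101+r*np.sin(th)+2*np.cos(th)]))
E
```

```text
tcp [0.54288158 0.20844112 0.16563575] [627. 186.]
L 0 -24 [564. 269.]
L 0 24 [620. 303.]
L 56 -24 [593. 184.]
L 56 24 [650. 217.]
R 0 -24 [492. 225.]
R 0 24 [546. 258.]
R 56 -24 [526. 145.]
R 56 24 [581. 176.]
```

Image offsets of cover and tip agree, so the relative placement is good. Pressing now.

```bash
python3 -m crank '[[[-3,2,10],0,255],[[-3,2,20],0,255],[[-3,2,30],0,255],[[-3,2,40],0,255],[[-3,2,46],0,255],[[-3,2,50],0,255],[[-3,2,52],0,255],[[-3,2,54],0,255]]'; python3 -c "
from h import *
s=get_state();print(s['eef_pos'],s['contact_force'])"
```

```text
time: 3.25
eef_pos: [0.5455, 0.2052, 0.1106]
tcp_rot: [0.621, 0.784, -0.0, 0.0]
contact_force: [-1.1, 0.4, 1.7]
opening: 0.002
finger_force: 0.7
[0.54551896 0.20520244 0.11062465] [-1.07345134  0.37122796  1.6539576 ]
```

```bash
python3 -m crank '[[[0,0,3],0,255],[[0,0,5],0,255],[[0,0,6],0,255]]';python3 -m crank '[[[0,0,2],0,255],[[0,0,3],0,255],[[0,0,3],0,255]]';
```

```text
time: 3.55
eef_pos: [0.5459, 0.2053, 0.1083]
tcp_rot: [0.62, 0.784, -0.0, -0.0]
contact_force: [-8.2, -1.9, 19.5]
opening: -0.001
finger_force: 8.8
time: 3.85
eef_pos: [0.5461, 0.2054, 0.103]
tcp_rot: [0.621, 0.784, 0.001, 0.001]
contact_force: [-2.1, -0.3, 6.3]
opening: 0.001
finger_force: 3.2
```

```bash
python3 -m crank '[[[0,0,1],0,255],[[0,0,2],0,255],[[0,0,2],0,255]]';python3 -m crank '[[[0,0,-30],0,255],[[0,0,-55],0,255],[[-62,0,-55],0,255],[[-62,0,-55],0,255],[[-62,0,-55],0,255]]'; python3 -c "
from h import *
s=get_state();print(s['eef_pos'],s['contact_force'])
c=read_camera('scene'); cv2.imwrite('pics/b.png',cv2.resize(c['frame'][160:250,250:360],(550,450),interpolation=cv2.INTER_CUBIC))"
```

```text
time: 4.15
eef_pos: [0.5462, 0.2054, 0.1027]
tcp_rot: [0.621, 0.784, 0.0, 0.0]
contact_force: [-6.6, -2.1, 13.7]
opening: -0.001
finger_force: 7.0
time: 4.65
eef_pos: [0.5599, 0.1433, 0.1541]
tcp_rot: [0.622, 0.783, -0.0, -0.0]
contact_force: [-0.2, 0.6, 0.8]
opening: 0.002
finger_force: 0.0
[0.5598809  0.14334985 0.15411774] [-0.22287794  0.59009636  0.77394299]
```

View pics/b.png

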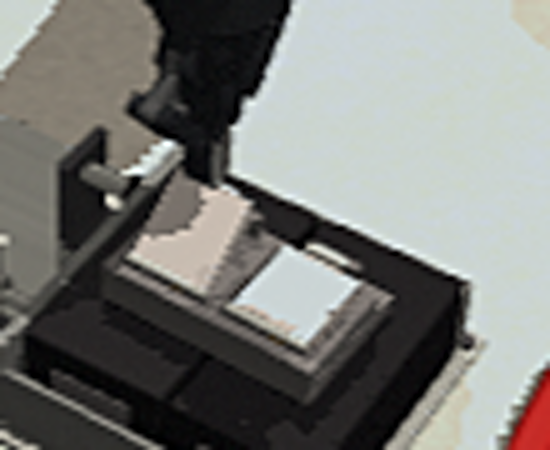

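The left cover lies flat under its catch at (300,295), and the tip is above the right cover at (215,185). Pressing the right one.

```bash
python3 -m crank '[[[-2,0,12],0,255],[[-2,0,24],0,255],[[-2,0,34],0,255],[[-2,0,42],0,255],[[-2,0,46],0,255],[[-2,0,49],0,255],[[-2,0,51],0,255],[[-2,0,52],0,255]]';python3 -m crank '[[[0,0,1],0,255],[[0,0,2],0,255],[[0,0,2],0,255]]'
```

```text
time: 5.5
eef_pos: [0.5601, 0.1433, 0.1031]
tcp_rot: [0.62, 0.784, 0.0, -0.0]
contact_force: [-0.8, -0.2, 1.9]
opening: -0.006
finger_force: 1.3
time: 5.8
eef_pos: [0.5602, 0.1433, 0.1028]
tcp_rot: [0.62, 0.784, -0.0, -0.0]
contact_force: [-5.8, -0.4, 11.9]
opening: -0.003
finger_force: 6.2
```

```bash
python3 -m crank '[[[0,0,-30],0,255],[[0,0,-60],0,255],[[0,0,-80],0,255],[[0,-60,-80],0,255],[[0,-60,-80],0,255]]'; python3 - <<'E'
from h import *
a=np.radians(13.6); ex=np.array([np.cos(a),np.sin(a)]); ey=np.array([-ex[1],ex[0]])
for n in("top1","scene1"):
    P=np.load(n+".npy").reshape(-1,3)*1000; d=P[:,:2]-[650,6]; x=d@ex; y=d@ey
    k=(abs(x)<40)&(abs(y)<32)&(P[:,2]>(58 if n[0]=="t" else 45)); print(n,k.sum())
    o=np.argsort(y[k]); print(np.c_[x[k],y[k],P[k,2]][o].round(0).astype(int).tolist())
P=np.nanmedian([cloud(read_camera("scene")) for _ in range(4)],0)*1000
print(read_camera("scene")["frame"].shape)
c=np.array([549.6,170.6]); a=np.radians(12.8); ex=np.array([np.cos(a),np.sin(a)]); ey=np.array([-ex[1],ex[0]])
for yy in(32,-32):
    d=P[...,:2]-c; x=d@ex; y=d@ey-yy
    for lo,hi in((8,25),(-15,2)):
        k=(x>lo)&(x<hi)&(abs(y)<15)&(P[...,2]>80); print(yy,lo,k.sum(),np.median(P[k,2]))
E
```

```text
time: 6.3
eef_pos: [0.4974, 0.1289, 0.1782]
tcp_rot: [0.62, 0.784, -0.002, -0.002]
contact_force: [-0.7, 0.5, -0.9]
opening: 0.001
finger_force: 0.0
top1 104
[[-7, -20, 69], [2, -19, 73], [-10, -19, 71], [0, -19, 70], [12, -19, 76], [-13, -18, 72], [10, -18, 72], [-3, -18, 71], [-17, -17, 73], [6, -17, 75], [-7, -17, 73], [4, -17, 70], [-9, -16, 71], [14, -16, 72], [0, -16, 73], [-13, -15, 73], [10, -15, 73], [-3, -15, 71], [-15, -15, 69], [8, -14, 71], [-4, -14, 66], [5, -14, 69], [-8, -13, 68], [2, -13, 69], [-11, -13, 67], [-1, -12, 67], [-5, -11, 71], [6, -11, 67], [-8, -10, 70], [3, -10, 68], [-10, -10, 67], [-1, -9, 71], [-3, -8, 69], [7, -8, 69], [-7, -7, 70], [4, -7, 68], [-9, -7, 68], [-10, -6, 59], [1, -6, 68], [-3, -5, 69], [7, -5, 70], [-5, -4, 68], [4, -4, 70], [-8, -4, 66], [1, -3, 69], [-11, -3, 65], [-1, -2, 67], [9, -2, 67], [-5, -1, 71], [5, -1, 69], [-8, 0, 69], [3, 0, 67], [-11, 0, 68], [0, 1, 66], [-4, 2, 69], [5, 2, 71], [-7, 2, 67], [3, 3, 70], [-10, 3, 66], [-1, 4, 71], [-3, 5, 68], [7, 5, 69], [-7, 6, 70], [3, 6, 72], [-9, 6, 67], [-10, 7, 59], [0, 7, 71], [-
[... 2159 characters left out ...]
9], [-4, 13, 71], [10, 13, 68], [10, 13, 71], [-3, 14, 69], [7, 15, 69], [9, 15, 46], [-2, 15, 66], [3, 15, 70], [8, 15, 66], [-6, 15, 67], [3, 15, 67], [9, 15, 51], [9, 15, 63], [9, 16, 56], [5, 16, 52], [-5, 16, 64], [4, 16, 64], [5, 16, 48], [1, 16, 48], [10, 16, 60], [-5, 16, 60], [5, 16, 61], [1, 17, 65], [6, 17, 58], [1, 17, 58], [2, 18, 63], [0, 19, 62], [5, 20, 59], [1, 21, 60], [3, 22, 58], [5, 23, 56], [1, 24, 61], [2, 25, 59], [9, 30, 64], [5, 30, 68], [6, 31, 66], [1, 31, 70], [1, 31, 66], [-3, 32, 67]]
(384, 512, 3)
32 8 57 104.02944901343103
32 -15 80 105.19972590018654
-32 8 52 103.76055297166886
-32 -15 108 259.5215004511806<stdin>:7: RuntimeWarning: All-NaN slice encountered
```

Grip centre is (650,6.5) with its top at 69.5 mm, and both views agree. The cover tops read about 104 mm, so both are shut. Moving above the grip with the fingers half open.

```bash
python3 -m crank '[[[-156,119,0],0,90],[[-156,119,0],0,90],[[-156,119,0],0,90],[[-156,119,0],0,90],[[-156,119,0],0,90],[[-156,119,40],-0.3,90],[[-156,119,80],-0.3,90],[[-156,119,80],-0.3,90],[[-156,119,80],-0.3,90]]'; python3 - <<'E'
from h import *
s=get_state();print(s['eef_pos'],s['opening'],s['contact_force'])
M=R.from_quat(s['tcp_rot']).as_matrix();print(M.round(3))
print("to go tool mm",M.T@(np.array([.6501,.0055,.036])-s['eef_pos'])*1000)
c=read_camera('scene'); cv2.imwrite('pics/c.png',cv2.resize(c['frame'][150:250,205:355],(750,500),interpolation=cv2.INTER_CUBIC))
E
```

```text
time: 7.45
eef_pos: [0.6532, 0.0051, 0.1001]
tcp_rot: [0.618, 0.786, -0.0, -0.001]
contact_force: [-0.1, 0.6, 0.1]
opening: 0.647
finger_force: 0.0
[0.65323613 0.00507756 0.10009731] 0.6474895454726274 [-0.07367824  0.61640922  0.10899915]
[[-0.235  0.972 -0.002]
 [ 0.972  0.235  0.   ]
 [ 0.001 -0.002 -1.   ]]
to go tool mm [ 1.09805283 -2.84080305 64.10306471]
```

View pics/c.png

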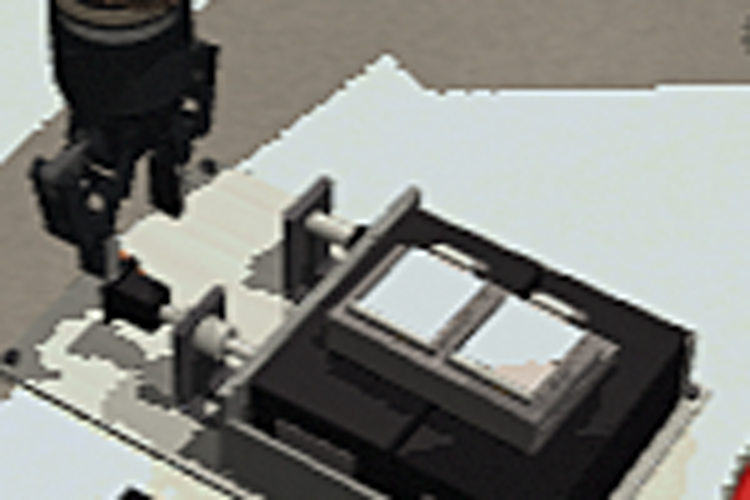

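Both covers are flat under their catches at (425,290) and (525,345). The open fingers at (95,265) and (170,205) straddle the grip at (140,295). Descending and closing.

```bash
python3 -m crank '[[[1,-3,20],0,90],[[1,-3,40],0,90],[[1,-3,55],0,90],[[1,-3,64],0,90],[[1,-3,64],0,90]]' && python3 -m crank '[[[0,0,0],0,150],[[0,0,0],0,190],[[0,0,0],0,255],[[0,0,0],0,255],[[0,0,0],0,255],[[0,0,0],0,255]]' 80
```

```text
time: 8.0
eef_pos: [0.6501, 0.005, 0.0364]
tcp_rot: [0.618, 0.786, -0.0, -0.0]
contact_force: [-0.8, 0.2, -0.8]
opening: 0.648
finger_force: 0.0
time: 8.6
eef_pos: [0.652, 0.0049, 0.0383]
tcp_rot: [0.619, 0.786, 0.001, 0.002]
contact_force: [4.9, 1.5, 3.1]
opening: 0.221
finger_force: 79.2
```

Gripped at a 19–20 mm width. Pulling along tool −x.

```bash
python3 -m crank '[[[-3,0,0],0,255],[[-6,0,0],0,255],[[-9,0,0],0,255],[[-12,0,0],0,255],[[-15,0,0],0,255],[[-16,0,0],0,255],[[-16,0,0],0,255],[[-16,0,0],0,255]]'; python3 -c "
from h import *
s=get_state();print(R.from_quat(s['tcp_rot']).as_matrix().T@s['contact_force'])"
```

```text
time: 9.4
eef_pos: [0.6553, -0.0086, 0.0383]
tcp_rot: [0.619, 0.786, 0.002, 0.0]
contact_force: [3.5, 8.2, 6.1]
opening: 0.221
finger_force: 79.7
[ 7.15662898  5.33532045 -6.05523165]
```

```bash
for i in 1; do python3 -m crank '[[[-1,0,0],0,255],[[-2,0,0],0,255],[[-3,0,0],0,255],[[-3,0,0],0,255],[[-3,0,0],0,255]]'; done; python3 -c "
from h import *
s=get_state();print(R.from_quat(s['tcp_rot']).as_matrix().T@s['contact_force'])"; python3 -m crank '[[[-1,0,0],0,255],[[-2,0,0],0,255],[[-2,0,0],0,255],[[-2,0,0],0,255],[[-2,0,0],0,255]]'; python3 -c "
from h import *
s=get_state();print(R.from_quat(s['tcp_rot']).as_matrix().T@s['contact_force'])"
```

```text
time: 9.9
eef_pos: [0.6557, -0.0106, 0.0382]
tcp_rot: [0.619, 0.786, 0.002, -0.0]
contact_force: [2.8, 10.3, 5.0]
opening: 0.225
finger_force: 79.8
[ 9.37210225  5.19509572 -4.9934627 ]
time: 10.4
eef_pos: [0.6557, -0.0106, 0.0383]
tcp_rot: [0.619, 0.786, 0.003, -0.002]
contact_force: [1.8, 15.1, 7.5]
opening: 0.22
finger_force: 80.0
[14.26469599  5.3088818  -7.40272345]
```

The stop is reached: 16 mm of travel, with the force now rising. Holding to let the pads creep onto the flange.

```bash
H='x'; for i in 1 2 3; do python3 -m crank '[[[0,0,0],0,255],[[0,0,0],0,255],[[0,0,0],0,255],[[0,0,0],0,255],[[0,0,0],0,255],[[0,0,0],0,255],[[0,0,0],0,255],[[0,0,0],0,255],[[0,0,0],0,255],[[0,0,0],0,255]]' | grep -E "time|pos|contact"; done
python3 - <<'E'
from h import *
c=read_camera('scene'); cv2.imwrite('pics/d.png',cv2.resize(c['frame'][150:250,205:355],(750,500),interpolation=cv2.INTER_CUBIC))
E
```

```text
time: 11.4
eef_pos: [0.6557, -0.0106, 0.0383]
contact_force: [2.4, 13.8, 7.7]
time: 12.4
eef_pos: [0.6557, -0.0106, 0.0382]
contact_force: [1.1, 15.1, 7.9]
time: 13.4
eef_pos: [0.6557, -0.0106, 0.0383]
contact_force: [1.4, 15.2, 8.3]
```

View pics/d.png

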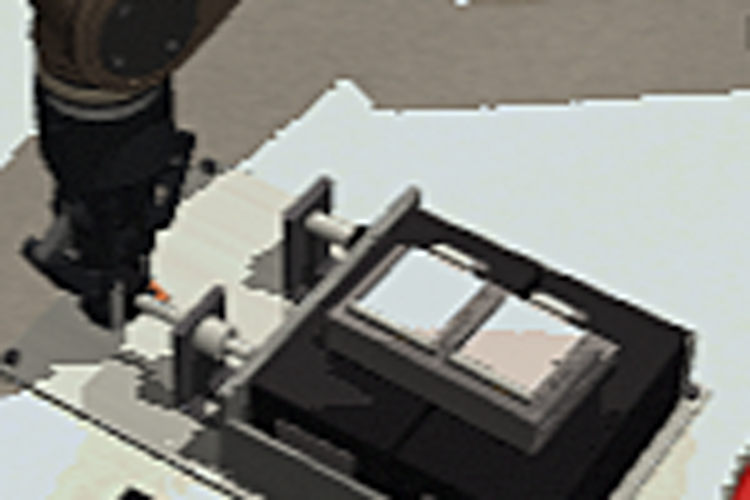

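The picture shows the grip drawn back, with its rod exposed at (150,300), and both covers flat. The hold has been stable for 3 s with no creep, so I'm handing in.

```bash
python3 -c "
from plant import ctrl
print(ctrl.sign_off())"
```

```text
the job is handed in; nothing more can be done
None
```

I pressed both covers shut under their catches, then drew the plunger back about 16 mm to its stop; it was still gripped there when I handed the job in at about 13.5 s, but the sign-off returned no verdict.

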